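Stroke the lids of the small-parts case shut

TASK

All four flip lids of the small-parts case on the bench have been left ajar. With the fingertips, stroke lightly along the row of lids, from the end where the first lid has its hinge, up the slope of each lid, so that they go down one after another and all lie fully shut; do it in one pass, keeping the fingertips close to the row until the last lid is down. Do not flip any lid wide open, do not push the case away, lift or lean hard on it, and leave the other things on the bench alone.

Things in the scene. Friction and masses are not known exactly. Their poses are not given: they have to be found in the camera images.
- case: grey plastic small-parts case, 216 mm long (its x), 76 mm wide (y), 45 mm tall, loose on the bench, heavy with stock (about 2 to 3 kg). Origin at the centre of its underside, z up. Its top is a row of four off-white flip lids along x, lid 1 at the -x end, lid 4 at the +x end; each is hinged on its -x side and starts raised, sloping up towards +x. Shut, their upper faces lie level 48 mm above the bench
- lid1 (a joint): opening angle of lid 1, rad: 0 fully shut, grows as its +x (free) edge rises, starts at 0.4 to 0.8. Plate 49 mm along the row, 68 mm across, 3 mm thick; hinge line across the case at x = -104 mm, z = 45 mm of the case. Stiff hinge: stays where left, yields to about 0.3 N at the free edge, more near the hinge
- lid2 (a joint): opening angle of lid 2, rad: 0 fully shut, grows as its +x (free) edge rises, starts at 0.4 to 0.8. Plate 49 mm along the row, 68 mm across, 3 mm thick; hinge line across the case at x = -52 mm, z = 45 mm of the case. Stiff hinge: stays where left, yields to about 0.3 N at the free edge, more near the hinge
- lid3 (a joint): opening angle of lid 3, rad: 0 fully shut, grows as its +x (free) edge rises, starts at 0.4 to 0.8. Plate 49 mm along the row, 68 mm across, 3 mm thick; hinge line across the case at x = 0 mm, z = 45 mm of the case. Stiff hinge: stays where left, yields to about 0.3 N at the free edge, more near the hinge
- lid4 (a joint): opening angle of lid 4, rad: 0 fully shut, grows as its +x (free) edge rises, starts at 0.4 to 0.8. Plate 49 mm along the row, 68 mm across, 3 mm thick; hinge line across the case at x = 52 mm, z = 45 mm of the case. Stiff hinge: stays where left, yields to about 0.3 N at the free edge, more near the hinge
- lid1_edge (a point): middle of the free edge of lid 1, upper face, 50 mm from its hinge line
- lid2_edge (a point): middle of the free edge of lid 2, upper face, 50 mm from its hinge line
- lid3_edge (a point): middle of the free edge of lid 3, upper face, 50 mm from its hinge line
- lid4_edge (a point): middle of the free edge of lid 4, upper face, 50 mm from its hinge line
- tin: bystander: small round steel tin with a white band, 66 mm across and 66 mm tall, standing beside the case; origin at the centre of its underside
- tape: bystander: empty cardboard roll lying flat, 84 mm across, 22 mm tall, beside the case; origin at the centre of its underside
- screwdriver: bystander: black-handled screwdriver, 190 mm long, lying beside the case; origin at its underside, about mid-length
- jar: bystander: screw-top jar, 68 mm across, 85 mm tall; origin at the centre of its underside
- carton: bystander: small closed cardboard box, 100 x 70 x 50 mm; origin at the centre of its underside
- bigtin: bystander: larger round steel tin, 90 mm across, 95 mm tall; origin at the centre of its underside
Things that resemble listed ones, but are neither listed nor needed, are in the scene too. Of the things that look like the case, the smallest one is meant.

How it is judged (in metres and radians):
On the way, in this order (a step that is already met when the one before it is completed fails the run):
1. lid 1 is stroked shut: down within 0.10 rad while the fingers touch it or the case (value of joint lid1 below 0.1 rad and contact force between the fingers and case above 0.02 N).
2. lid 2 is stroked shut: down within 0.10 rad while the fingers touch it or the case (value of joint lid2 below 0.1 rad and contact force between the fingers and case above 0.02 N).
3. lid 3 is stroked shut: down within 0.10 rad while the fingers touch it or the case (value of joint lid3 below 0.1 rad and contact force between the fingers and case above 0.02 N).
4. lid 4 is stroked shut: down within 0.10 rad while the fingers touch it or the case (value of joint lid4 below 0.1 rad and contact force between the fingers and case above 0.02 N).
At the end, for the whole second after the job is handed in: All four lids are shut (within 0.10 rad, that is 5 mm at the free edge), the case stands level at rest within 25 mm of where it was, and the bystanders are within 20 mm of where they were (value of joint each of lid1, lid2, lid3, lid4 below 0.1 rad and distance of case from where it was at the start of the episode below 0.025 m and angle between case's own z axis and vertical below 0.05 rad and linear speed of case below 0.01 m/s and distance of each of tin, tape, screwdriver, jar, carton, bigtin from where it was at the start of the episode below 0.02 m); the robot touches nothing.
It fails at once if a lid is flipped wide open (beyond 1.0 rad) (value of joint any of lid1, lid2, lid3, lid4 above 1 rad).
It fails at once if the fingertips leave the row between the first lid and the last (grasp point more than about 50 mm above the shut lids) (value of joint lid1 below 0.1 rad and not (value of joint lid4 below 0.1 rad) and z of the grasp point in the frame of case above 0.1 m).
It fails at once if the case is pushed more than 25 mm, lifted or tipped (distance of case from where it was at the start of the episode above 0.025 m or height (world z) of case above 0.01 m or angle between case's own z axis and vertical above 0.1 rad).
It fails at once if the case or its lids are leaned on with more than 30 N (contact force between the fingers and case above 30 N).
It fails at once if a bystander is moved more than 20 mm (distance of any of tin, tape, screwdriver, jar, carton, bigtin from where it was at the start of the episode above 0.02 m).
It also fails if it takes over 35 s, if anything falls off the work surface, if the arm or the gripper's body presses on something with over 40 N, if the wrist force passes 120 N, or if a joint passes its speed limit or range.

ROBOT

A 6-joint arm with a two-finger parallel gripper is mounted at the origin on the work surface. World frame = base frame: x ahead of the robot, y to its left, z up, the work surface at z = 0. Lengths are in mm, angles in rad, forces in N, time in s.
With the tool pointing down it reaches from about 300 to 875 mm from the base axis. Payload 6.4 kg.
Tool frame: the origin (TCP) lies on the centre line of the jaws, within the pads' length; the fingertips stand 8 mm ahead of it and the grasp point (between the pads) lies 11 mm behind it (ctrl.tip_extent is the z of the fingertips in the tool frame, in mm); z points along the fingers, y is the line along which they close (so a half turn about z gives the same grasp; the last joint's range is limited). The gripper opens to 88 mm and grips with 3 to 60 N. Pads are 18 mm wide; open, the fingers measure 123 mm over their backs; the gripper's body (75 mm by 187 mm) begins 45 mm behind the grasp point.
Start: joints at [1.118, 0.181, 1.607, -0, 1.354, -0.206], TCP at [140.461, 557.595, 246.714] pointing down, gripper open.
Joint ranges: [-2.99, 2.99], [-0.89, 2.07], [0.3, 2.58], [-1.14, 4.28], [0, 2.63], [-3.12, 3.12]. Speed limits (rad/s): [2.57, 2.57, 3.01, 3.14, 3.14, 3.14].

INTERFACE

Orientations are given as a unit quaternion [x, y, z, w].
In Python, from bench import ctrl, imaging gives the robot as it stands. The module is installed in compiled form; this text tells all that it offers.
- The arm moves only by the tool arm_command, never from a script. Its arguments are lists of equal length, an entry for each row: "gripper": the finger opening in mm, from 0 to 88.1; "linear": the shift along the tool's x, y, z in units of 60 mm (1.0 is 60 mm), a list of three; "delta_rot": the turn, a rotation vector about the tool's x, y, z in units of 5 degrees (1.0 is 5 degrees), a list of three. In form: {"gripper": [gripper, ...], "linear": [[tx, ty, tz], ...], "delta_rot": [[wx, wy, wz], ...]}. A call has exactly 8 rows; each row is the pose to reach, as a shift and turn from the pose commanded when the call began, along the tool's axes at that moment; what a row does not reach only later rows make up. A row lasts 1/8 s, in which the tool goes at most 62.5 mm and 10.7 degrees, less where a joint would pass 70% of its speed; a pose out of reach is approached as far as the arm can. A call with a gripper value outside its range is refused whole. The fingers move at their own pace and stop on an object; "squeeze" is the grip in N (left out, the last holds). Time passes only in rows, so rows that repeat a pose let the fingers close, or fill a call up. It gives the time, the measured TCP pose, the force, the opening and the grip force at its end, in the units of the state.
- ctrl.get_state(): the state, without advancing time (a new reading comes with each control period).
- imaging.capture(name): name is "scene" or "top" or "wrist"; returns the picture (400x640x3 uint8, red, green, blue); there is no depth.
- imaging.calibration(name): a dict with "fx", "fy", "cx", "cy" (pixels), "R" (3x3) and "t" (3): a world point X has camera coordinates R X + t; the wrist camera has in their place "tool_from_camera" (4x4, takes a point from camera to tool coordinates, whose origin is the TCP and whose axes are the flange's). Camera axes: x right, y down, z forward; pixel columns grow to the right and rows downward; lengths in mm; the calibration is good to about 2 mm. A picture is of the moment at which its call begins: read the wrist's pose just before it. calibration takes no time and is no camera call.
- ctrl.job_done(): hands the job in; it is judged then, once.
The state is a dict: "t": time; "qpos": joint angles; "dq": joint speeds; "tau": joint torques, N m; "tcp_pos": TCP position; "orientation": TCP orientation; "wrist_force": force on the tool from outside, world axes, zero at the start; "torque": the same for the moment, N m; "width": finger opening in mm; "grasp_force": force on a finger pad.
Only numpy, scipy, OpenCV 4.12 (cv2) and the standard library are available. Lean on these libraries where they do the work, as an engineer would, in place of code of your own. Each camera call takes 0.05 s, during which the arm holds its last target. There are 200 camera calls.

## Working session

There is one attempt and no reset: what is moved stays moved. The work goes in short steps, Python scripts to look and compute and a tool call to move; the robot and the scene stay as the last step left them, time stands still between calls to the robot, and variables do not carry over. Pictures are saved under pics/ and viewed, at most 10 in all, crops included, and the job is handed in when it is done.

Besides the shell and the picture viewer there is one more tool, called after "Call:" as a command line: name --argument value ..., lists and objects as JSON in quotes. arm_command: Moves the arm, as the interface text tells. Its arguments: {"type":"object","properties":{"gripper":{"type":"array","items":{"type":"number"}},"linear":{"type":"array","items":{"type":"array","items":{"type":"number"}}},"delta_rot":{"type":"array","items":{"type":"array","items":{"type":"number"}}},"squeeze":{"type":"number"}},"required":["gripper","linear","delta_rot"]}

```bash
mkdir -p pics
python3 - <<'E'
from bench import ctrl, imaging
import cv2,numpy as np
for n in("top","scene"):
    cv2.imwrite(f"pics/{n}0.png",imaging.capture(n)[:,:,::-1])
    c=imaging.calibration(n);print(n,{k:np.round(np.array(v),3).tolist() for k,v in c.items()})
s=ctrl.get_state();print(s['t'],s['tcp_pos'],s['orientation'],ctrl.tip_extent)
E
```

```text
top {'fx': 364.571, 'fy': 364.571, 'cx': 319.385, 'cy': 201.201, 'R': [[-0.028, -1.0, 0.013], [-0.987, 0.025, -0.157], [0.157, -0.017, -0.987]], 't': [22.999, 464.757, 990.488]}
scene {'fx': 374.259, 'fy': 374.259, 'cx': 318.85, 'cy': 198.806, 'R': [[0.693, 0.721, 0.015], [0.491, -0.457, -0.742], [-0.528, 0.522, -0.67]], 't': [-339.419, -165.541, 1324.768]}
0.1 [140.22019639 557.16533049 245.91149021] [ 1.23082318e-01  9.92396153e-01 -7.46215293e-04 -2.50083557e-04] 8.0
```

View pics/top0.png

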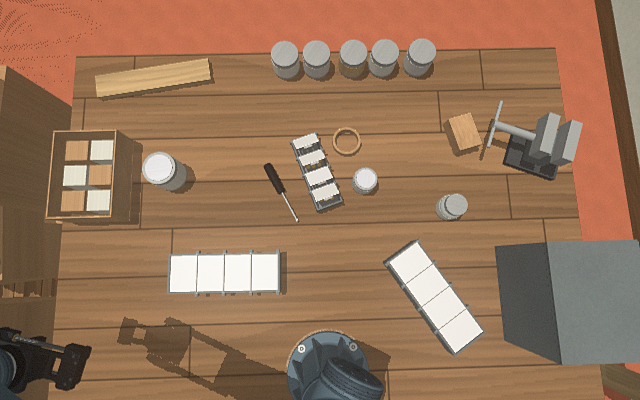

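View pics/scene0.png

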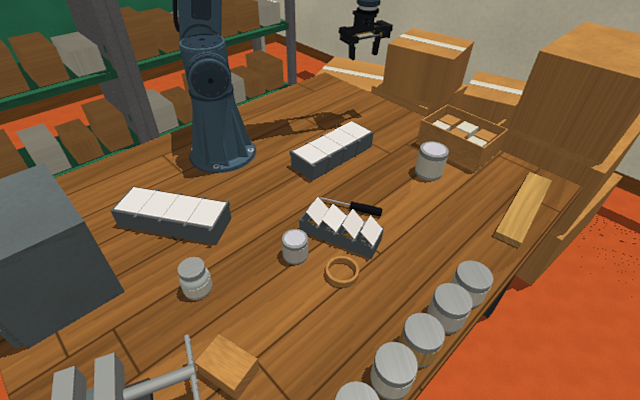

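The top view shows three case-like objects: (224,273) and (433,297), which are larger with all lids shut, and (317,172), the smallest, with four lids ajar. The third fits the description, so I'll confirm it in one enlarged crop.

Run:
```python
import cv2,numpy as np
a=cv2.imread("pics/top0.png")[120:220,260:385];b=cv2.imread("pics/scene0.png")[185:265,290:395]
a=cv2.resize(a,(500,400),interpolation=cv2.INTER_CUBIC)
cv2.imwrite("pics/crop_top.png",cv2.resize(cv2.imread("pics/top0.png")[120:220,260:385],(750,600),interpolation=cv2.INTER_CUBIC))
cv2.imwrite("pics/crop_scene.png",cv2.resize(b,(787,600),interpolation=cv2.INTER_CUBIC))
```

```text
(no output)
```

View pics/crop_top.png

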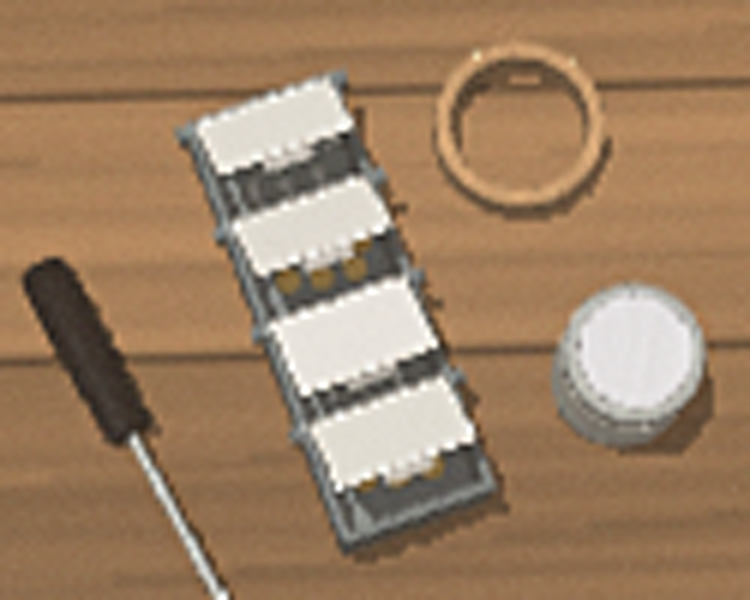

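View pics/crop_scene.png

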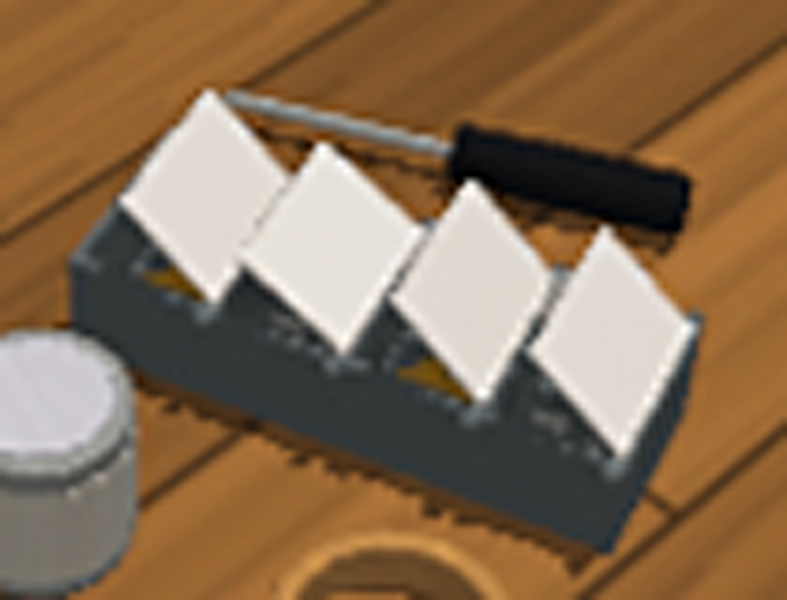

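The smallest case is confirmed at top (317,172). It has grey walls and four raised off-white lids. The free edges point towards the robot (image down) and the hinges are on the far side, so lid 1 is at the top end, around crop (270,115). Next I'll measure the corners.

```bash
cat > h.py <<'E'
import numpy as np
from bench import ctrl, imaging
from scipy.spatial.transform import Rotation as Ro
def ray(name,uv,z):
    c=imaging.calibration(name);R=np.array(c['R']);t=np.array(c['t'])
    o=-R.T@t;d=R.T@[(uv[0]-c['cx'])/c['fx'],(uv[1]-c['cy'])/c['fy'],1]
    return o+d*(z-o[2])/d[2]
E
python3 - <<'E'
from h import *
np.set_printoptions(precision=1,suppress=True)
cr=np.array([[185,130],[342,75],[492,487],[347,545]])
P=[ray("top",(260+x/6-.5,120+y/6-.5),45) for x,y in cr]
print(*P,[np.linalg.norm(P[i]-P[i-1]) for i in range(4)])
S=[(75,262),(608,552),(700,320)] # near tin rim, far-right base, far hinge corner
for (x,y),z in zip(S,(45,0,45)): print(ray("scene",(290+x/7.5-.5,185+y/7.5-.5),z))
s=ctrl.get_state();print(s['tcp_pos'],Ro.from_quat(s['orientation']).as_matrix())
print(imaging.calibration("wrist"))
E
```

```text
[640.2  89.2  45. ] [665.9  13.5  45. ] [463.8 -51.1  45. ] [438.3  17.2  45. ] [np.float64(214.38438791979073), np.float64(79.95760486435671), np.float64(212.19168808266798), np.float64(72.91312659275674)]
[469.  -54.1  45. ]
[668.4  16.2   0. ]
[642.8  89.5  45. ]
[140.2 557.2 245.9] [[-1.   0.2 -0. ]
 [ 0.2  1.  -0. ]
 [ 0.  -0.  -1. ]]
{'fx': 297.4884560446331, 'fy': 297.4884560446331, 'cx': 320.61106787731717, 'cy': 198.9333958292475, 'tool_from_camera': array([[   0. ,   -1. ,   -0.3,   67.7],
       [   1. ,    0. ,   -0. ,    0.8],
       [   0. ,   -0.3,    1. , -138. ],
       [   0. ,    0. ,    0. ,    1. ]])}
```

Call:
arm_command --gripper '[0,0,0,0,0,0,0,0]' --linear '[[-0.7,-0.4,0],[-1.4,-0.8,0],[-2.1,-1.2,0],[-2.8,-1.6,0],[-3.5,-2.0,0],[-4.2,-2.4,0],[-4.9,-2.8,0],[-5.4,-3.0,0]]' --delta_rot '[[0,0,-0.5],[0,0,-1],[0,0,-1.5],[0,0,-2],[0,0,-2.5],[0,0,-3],[0,0,-3.5],[0,0,-4]]'

```text
t: 1.1
tcp_pos: [411.7, 302.2, 246.4]
orientation: [-0.051, 0.999, -0.0, -0.0]
wrist_force: [-0.2, 0.1, -0.2]
width: 10.2
grasp_force: 0.0
```

```bash
cat >> h.py <<'E'
C=np.array([552,17.2]);U=np.array([-.947,-.320])
def go(cx,cy,z):
    s=ctrl.get_state();R=Ro.from_quat(s['orientation']).as_matrix()
    V=np.array([-U[1],U[0]]);p=np.r_[C+cx*U+cy*V,z]
    T=np.c_[np.r_[U,0],np.r_[U[1],-U[0],0],[0,0,-1]]
    print('t',s['t'],'tcp',np.round(s['tcp_pos'],1),'F',np.round(s['wrist_force'],2),'w',s['width'],'q',np.round(s['qpos'],2))
    print('target',p.round(1),'lin',np.round(R.T@(p-s['tcp_pos'])/60,3),'rot',np.round(Ro.from_matrix(R.T@T).as_rotvec(degrees=True)/5,3))
E
python3 -c "
from h import *
go(-125,0,200)"
```

```text
t 1.1 tcp [411.7 302.2 246.4] F [-0.16  0.07 -0.2 ] w 10.154823811074188 q [ 0.4   0.04  1.77 -0.    1.34 -1.27]
target [670.4  57.2 200. ] lin [-3.872 -4.501  0.774] rot [-0.003 -0.005 -2.564]
```

Call:
arm_command --gripper '[0,0,0,0,0,0,0,0]' --linear '[[-0.5,-0.65,0.1],[-1.1,-1.3,0.2],[-1.7,-1.95,0.3],[-2.3,-2.6,0.4],[-2.9,-3.25,0.5],[-3.4,-3.9,0.6],[-3.87,-4.5,0.77],[-3.87,-4.5,0.77]]' --delta_rot '[[0,0,-0.4],[0,0,-0.8],[0,0,-1.2],[0,0,-1.6],[0,0,-2],[0,0,-2.3],[0,0,-2.56],[0,0,-2.56]]'

```text
t: 2.1
tcp_pos: [669.9, 56.1, 198.2]
orientation: [-0.16, 0.987, 0.0, -0.001]
wrist_force: [-0.4, -0.0, 0.5]
width: 0.7
grasp_force: 0.0
```

```bash
python3 -c "
from h import *
import cv2
go(-125,0,200)
cv2.imwrite('pics/w1.png',imaging.capture('wrist')[:,:,::-1])"
```

```text
t 2.1 tcp [669.9  56.1 198.2] F [-0.42 -0.    0.49] w 0.7382886603650781 q [-0.09  0.44  1.38 -0.    1.33 -1.99]
target [670.4  57.2 200. ] lin [-0.014  0.014 -0.029] rot [ 0.007 -0.03  -0.043]
```

View pics/w1.png

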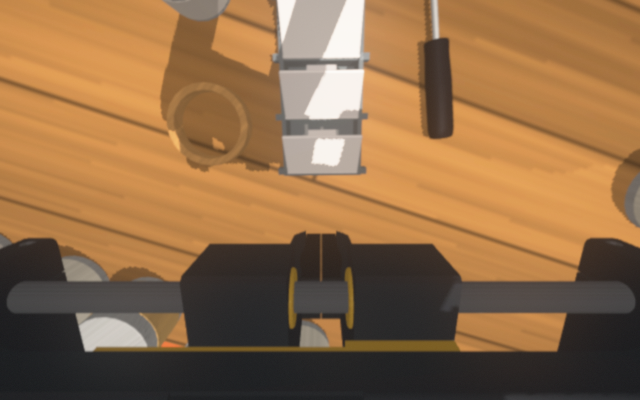

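The wrist view shows the case row heading straight up the picture. The lid-1 hinge line runs from (281,172) to (365,172), and the next hinge lines are near rows 117 and 58. The fingers are closed at (321,240).

```bash
python3 -c "
from h import *
c=imaging.calibration('wrist');s=ctrl.get_state();M=np.array(c['tool_from_camera']);R=Ro.from_quat(s['orientation']).as_matrix()
V=np.array([-U[1],U[0]])
def w(u,v,z):
    d=R@M[:3,:3]@[(u-c['cx'])/c['fx'],(v-c['cy'])/c['fy'],1];o=s['tcp_pos']+R@M[:3,3];p=o+d*(z-o[2])/d[2];return p
for u,v in [(280,172),(366,172),(276,117),(368,117),(272,57),(369,57)]:
    p=w(u,v,46);print((u,v),p.round(1),'case',((p[:2]-C)@U).round(1),((p[:2]-C)@V).round(1))
go(-122,0,60)
"
```

```text
(280, 172) [666.6  15.5  46. ] case -108.0 38.2
(366, 172) [639.6  96.2  46. ] case -108.2 -46.8
(276, 117) [617.5  -2.9  46. ] case -55.6 40.0
(368, 117) [589.9  79.4  46. ] case -55.8 -46.7
(272, 57) [568.8 -20.9  46. ] case -3.7 41.4
(369, 57) [541.1  61.7  46. ] case -3.9 -45.6
t 2.15 tcp [669.   57.8 198.9] F [ 0.14  0.37 -0.97] w 0.44144737196351097 q [-0.09  0.43  1.38  0.    1.33 -1.98]
target [667.5  56.2  60. ] lin [ 0.026 -0.02   2.314] rot [ 0.015 -0.028 -0.03 ]
```

Call:
arm_command --gripper '[0,0,0,0,0,0,0,0]' --linear '[[-0.1,0,0.5],[-0.1,0,1.0],[-0.1,0,1.5],[-0.1,0,1.9],[-0.1,0,2.1],[-0.1,0,2.25],[-0.1,0,2.25],[-0.1,0,2.25]]' --delta_rot '[[0,0,0],[0,0,0],[0,0,0],[0,0,0],[0,0,0],[0,0,0],[0,0,0],[0,0,0]]'

```text
t: 3.15
tcp_pos: [675.6, 61.0, 66.6]
orientation: [-0.162, 0.987, -0.0, 0.001]
wrist_force: [0.1, -0.4, -0.4]
width: 0.2
grasp_force: 0.0
```

```bash
python3 -c "
from h import *
P=[]
for i in range(12):
    imaging.capture('scene');P.append(ctrl.get_state()['tcp_pos'])
P=np.array(P);m=P.mean(0);print(m,P.std(0),(m[:2]-C)@U)
go(-125,0,58)
import cv2;a=imaging.capture('scene')[160:285,280:405,::-1];cv2.imwrite('pics/s2.png',cv2.resize(a,(600,600),interpolation=cv2.INTER_CUBIC))
"
```

```text
[675.16733158  60.87013836  65.95719258] [0.25855323 0.02976912 0.40820772] -130.61390728334052
t 3.75 tcp [674.9  60.9  65.5] F [-0.5  -0.75 -0.63] w 0.4118878473804433 q [-0.08  0.6   1.44 -0.    1.11 -1.98]
target [670.4  57.2  58. ] lin [ 0.091 -0.035  0.125] rot [ 0.    -0.001 -0.002]
```

View pics/s2.png

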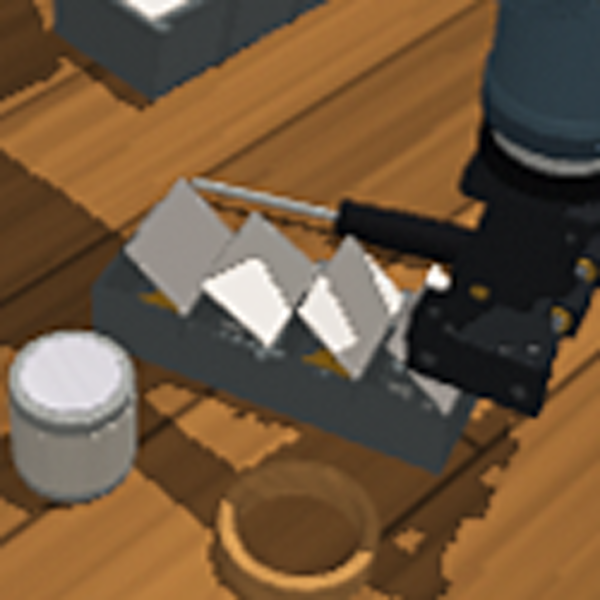

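Call:
arm_command --gripper '[0,0,0,0,0,0,0,0]' --linear '[[0,-0.03,0.07],[0,-0.03,0.13],[0.1,-0.03,0.13],[0.2,-0.03,0.13],[0.35,-0.03,0.13],[0.5,-0.03,0.13],[0.65,-0.03,0.13],[0.8,-0.03,0.13]]' --delta_rot '[[0,0,0],[0,0,0],[0,0,0],[0,0,0],[0,0,0],[0,0,0],[0,0,0],[0,0,0]]'

```text
t: 4.8
tcp_pos: [629.1, 43.6, 57.6]
orientation: [-0.162, 0.987, 0.0, -0.0]
wrist_force: [0.4, 1.3, 0.3]
width: 0.1
grasp_force: 0.1
```

```bash
python3 -c "
from h import *
go(115,0,57.7)
import cv2;cv2.imwrite('pics/w3.png',imaging.capture('wrist')[:,:,::-1]);go(115,0,57.7)"
```

```text
t 4.8 tcp [629.1  43.6  57.6] F [0.42 1.31 0.31] w 0.0750434036174221 q [-0.12  0.52  1.58 -0.    1.04 -2.01]
target [443.1 -19.6  57.7] lin [ 3.274 -0.007  0.   ] rot [ 0.002 -0.006 -0.003]
t 4.85 tcp [628.1  43.5  57.4] F [-0.78 -0.26  0.34] w 0.7816323604806997 q [-0.12  0.52  1.58 -0.    1.04 -2.02]
target [443.1 -19.6  57.7] lin [ 3.258 -0.009  0.   ] rot [ 0.006 -0.02  -0.002]
```

View pics/w3.png

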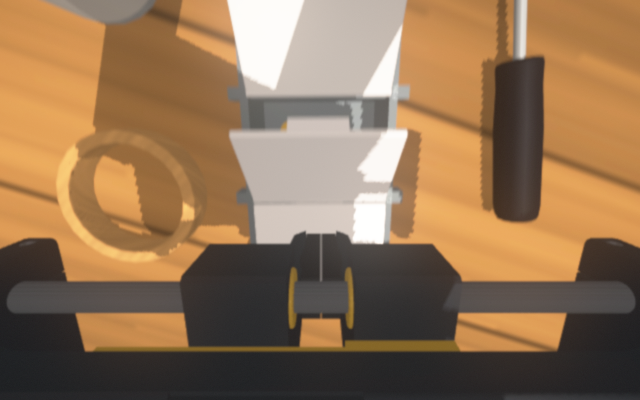

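Lid 1, at (320,225), lies flat. Lid 2 is still raised with its free edge near row 132. The forces are small, so I'll carry on the stroke.

Call:
arm_command --gripper '[0,0,0,0,0,0,0,0]' --linear '[[0.14,0,0],[0.28,0,0],[0.42,0,0],[0.56,0,0],[0.7,0,0],[0.84,0,0],[0.98,0,0],[1.1,0,0]]' --delta_rot '[[0,0,0],[0,0,0],[0,0,0],[0,0,0],[0,0,0],[0,0,0],[0,0,0],[0,0,0]]'

```text
t: 5.85
tcp_pos: [566.8, 22.6, 57.7]
orientation: [-0.162, 0.987, 0.0, -0.0]
wrist_force: [0.8, 0.8, -0.2]
width: 0.6
grasp_force: 0.1
```

Call:
arm_command --gripper '[0,0,0,0,0,0,0,0]' --linear '[[0.14,0,0],[0.28,0,0],[0.42,0,0],[0.56,0,0],[0.7,0,0],[0.84,0,0],[0.98,0,0],[1.1,0,0]]' --delta_rot '[[0,0,0],[0,0,0],[0,0,0],[0,0,0],[0,0,0],[0,0,0],[0,0,0],[0,0,0]]'

```text
t: 6.85
tcp_pos: [504.9, 1.4, 58.1]
orientation: [-0.162, 0.987, -0.0, 0.0]
wrist_force: [1.0, 0.3, 0.5]
width: 0.3
grasp_force: 0.4
```

```bash
python3 -c "
from h import *
go(115,0,57.7)"
```

```text
t 6.85 tcp [504.9   1.4  58.1] F [1.05 0.26 0.46] w 0.2836838394871835 q [-0.23  0.29  1.91  0.    0.94 -2.13]
target [443.1 -19.6  57.7] lin [ 1.088 -0.002  0.005] rot [-0.006  0.01  -0.003]
```

Call:
arm_command --gripper '[0,0,0,0,0,0,0,0]' --linear '[[0.14,0,0],[0.28,0,0],[0.42,0,0],[0.56,0,0],[0.7,0,0],[0.84,0,0],[0.98,0,0],[1.05,0,0]]' --delta_rot '[[0,0,0],[0,0,0],[0,0,0],[0,0,0],[0,0,0],[0,0,0],[0,0,0],[0,0,0]]'

```text
t: 7.85
tcp_pos: [444.7, -18.7, 57.7]
orientation: [-0.162, 0.987, 0.0, -0.0]
wrist_force: [-0.0, -0.1, -0.0]
width: 0.5
grasp_force: 0.0
```

```bash
python3 -c "
from h import *
go(115,0,57.7)
import cv2;a=imaging.capture('scene')[160:285,270:395,::-1];cv2.imwrite('pics/s4.png',cv2.resize(a,(600,600),interpolation=cv2.INTER_CUBIC))"
```

```text
t 7.85 tcp [444.7 -18.7  57.7] F [-0.04 -0.11 -0.02] w 0.4569723465006407 q [-0.31  0.17  2.06  0.    0.91 -2.21]
target [443.1 -19.6  57.7] lin [ 0.03  -0.007 -0.   ] rot [ 0.001 -0.002 -0.005]
```

View pics/s4.png

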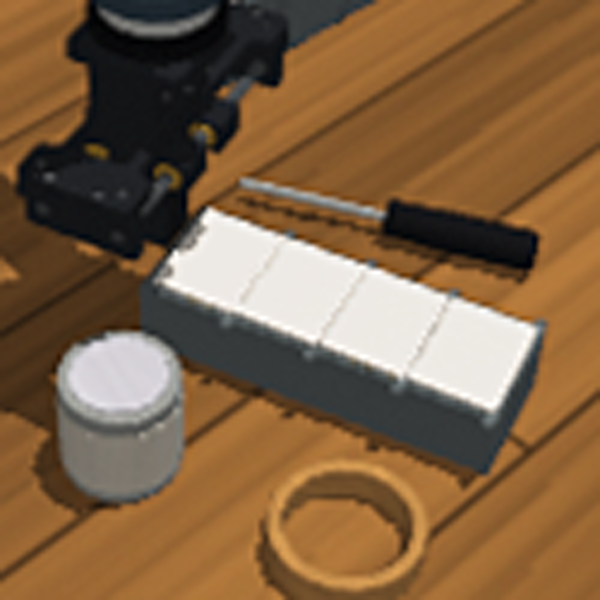

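All four lids lie flat from (200,250) to (480,370), and the case and its neighbours are undisturbed. I'll lift clear.

Call:
arm_command --gripper '[0,0,0,0,0,0,0,0]' --linear '[[0.05,0,-0.2],[0.05,0,-0.5],[0.05,0,-0.9],[0.05,0,-1.3],[0.05,0,-1.7],[0.05,0,-2],[0.05,0,-2],[0.05,0,-2]]' --delta_rot '[[0,0,0],[0,0,0],[0,0,0],[0,0,0],[0,0,0],[0,0,0],[0,0,0],[0,0,0]]'

```text
t: 8.9
tcp_pos: [442.1, -19.4, 177.4]
orientation: [-0.162, 0.987, 0.0, -0.0]
wrist_force: [-0.7, -0.2, 0.1]
width: 0.5
grasp_force: 0.0
```

```bash
python3 -c "
from h import *
import cv2
a=imaging.capture('scene');cv2.imwrite('pics/s5.png',cv2.resize(np.ascontiguousarray(a[160:285,270:395,::-1]),(600,600),interpolation=cv2.INTER_CUBIC))"
```

```text
(no output)
```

View pics/s5.png

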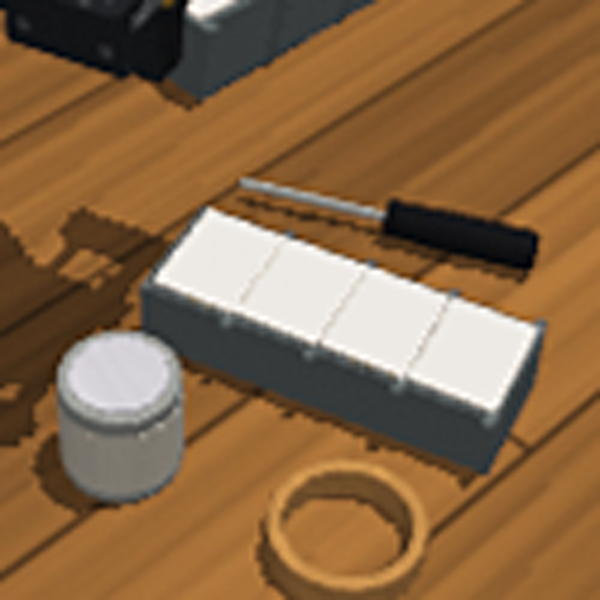

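All four lids are shut flat, from (200,250) to (480,370), and the gripper is clear of everything. I'm handing the job in.

```bash
python3 -c "
from bench import ctrl
print(ctrl.job_done())"
```

```text
the job is handed in; nothing more can be done
None
```

I stroked all four lids shut in one light pass, left the case and bystanders undisturbed as far as the pictures show, and handed the job in at about 9 s; no verdict was returned.

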